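Third hand: hold a heat sink against its sprung plate

TASK

Take the finned heat sink from the bench, set it down between the two guide rails on the floor of the open computer chassis, its flat back facing the sprung plate but short of it, then move it forward along the rails until you feel the plate and press on. Finish while holding it there, pressed with a steady force of about 10 newtons (7 to 14 will do), so that a colleague can put the screws in: do not let go, never push the plate all the way to the end of its springs, do not drop the heat sink, and leave the other things where they are.

Things in the scene. Friction and masses are not known exactly. Their poses are not given: they have to be found in the camera images.
- sink: Block-shaped finned aluminium heat sink, 48 long (x) x 50 wide (y) x 55 mm high, 0.17 to 0.34 kg, standing upright on the bench. Origin: centre of its underside. +x points out of its solid flat back (9 mm thick, face 24 mm from the origin), the one to press on the plate; upright fins behind it run along x. Its outer side faces (normal to y) are the place to grip, 50 mm apart; the block may be treated as solid.
- sink_back (a point): Point in the middle of the heat sink's flat back (24 mm along its +x from its origin), 38 mm above its underside.
- chassis: Open black computer chassis, outer 210 (x) x 200 (y) mm, walls 3 mm thick reaching 57 mm above the bench, screwed on an aluminium plate 240 x 230 x 12 mm; does not move. Origin: on the bench under the centre of the chassis. Axes: +x points along the guide rails towards the sprung plate. A flat green board strip lies on the floor at y +48 to +93 mm, up to 26 mm above the bench.
- channel (a point): Point on the chassis floor midway between the two guide rails, in the middle of the chassis, 15 mm above the bench; axes as the chassis. The steel rails run along x from -55 to +60 mm, their inner faces are 60 mm apart (at y +-30 mm), 4 mm thick, 10 mm high. The sprung plate's face lies somewhere between +62 and +82 mm along x.
- plate: Sprung plate, upright across the end of the rails, 6 thick x 46 wide x 24 mm high, 26 to 50 mm above the chassis floor; 54 mm high steel bracket behind. Origin: on the floor under the middle of its front face (towards the rails); axes as the chassis. It moves only along +x, on springs: 2 N to start it, then 1.2 N per mm, end of travel at 16 mm (21 N). Its place along the chassis varies. Drag on the floor is not push on the plate.
- plate_face (a point): Middle of the plate's front face, 38 mm above the chassis floor; moves with the plate.
- pin_sink: Bystander: round pin heat sink, 52 mm across, 30 mm high, on the bench. Origin: centre of underside.
- board: Bystander: loose green circuit board 100 x 80 mm, up to 15 mm high, flat on the bench. Origin: centre of underside.
- screwdriver: Bystander: screwdriver 200 mm long with a black handle, lying on the bench.
- terminal: Bystander: green terminal block 20 x 45 x 16 mm on the bench. Origin: centre of underside.
- spacer: Bystander: brass spacer ring 22 mm across, 14 mm high, standing on the chassis floor beside the rails at about y -80 mm. Origin: centre of underside.
Not all that is in view belongs to the job. What is shaped like the sink but orange or purple is not meant.

How it is judged:
By the outcome, as a careful person would: the job done as asked, in the order asked, and still so for the second after the job is handed in, while the arm keeps its last pose, push and grip.
It also fails if it takes over 51 s, if anything falls off the work surface, if the arm or the gripper's body presses on something with over 40 N, if the wrist force passes 120 N, or if a joint passes its speed limit or range.

ROBOT

A 6-joint arm with a two-finger parallel gripper is mounted at the origin on the work surface. World frame = base frame: x ahead of the robot, y to its left, z up, the work surface at z = 0. Lengths are in mm, angles in degrees, forces in N, time in s.
With the tool pointing down it reaches from about 425 to 950 mm from the base axis. Payload 3.5 kg.
Tool frame: the origin (TCP) lies at the very end of the fingers, on their centre line; the grasp point (between the pads) lies 19 mm behind it; z points along the fingers, y is the line along which they close (so a half turn about z gives the same grasp; the last joint's range is limited). The gripper opens to 85 mm and grips with 20 to 120 N. Pads are 22 mm wide; open, the fingers measure 114 mm over their backs; the gripper's body (76 mm by 85 mm) begins 54 mm behind the grasp point. The pads swing forward as they close: fully open they stand 13 mm farther back than shut.
Start: joints at [61.306, 16.404, 90.338, -0, 73.258, -8.594], TCP at [231.926, 633.89, 231.325] pointing down, gripper open.
Joint ranges: [-158.93, 158.93], [-51.34, 127.21], [12.03, 142.37], [-87.48, 267.48], [13.55, 161.25], [-162.69, 162.69]. Speed limits (degrees/s): [159.86, 159.86, 180, 180, 180, 180].

INTERFACE

Orientations are given as [roll, pitch, yaw] about the fixed x, y, z axes, in that order (R = Rz(yaw) Ry(pitch) Rx(roll)).
In Python, from workcell import read_state, get_image, calibration, close_job, outline_of, tip_of gives the robot as it stands.
- The arm moves only by the tool move_arm, never from a script. Its argument "steps" is a list of rows, each an object of numbers: "dx", "dy", "dz": the shift along the tool's x, y, z normalised to -1 to 1, where 1 is 0.12 m; "rx", "ry", "rz": the turn, a rotation vector about the tool's x, y, z normalised to -1 to 1, where 1 is 90 degrees. In form: [{"dx": .., "dy": .., "dz": .., "rx": .., "ry": .., "rz": ..}, ...]. A call has 1 to 12 rows; each row is the pose to reach, as a shift and turn from the pose commanded when the call began, along the tool's axes at that moment; what a row does not reach only later rows make up. A row lasts 1/8 s, in which the tool goes at most 62.5 mm and 10.7 degrees, less where a joint would pass 70% of its speed; a pose out of reach is approached as far as the arm can. A call with a number of a shift or a turn outside -1 to 1 is refused whole. A call with a gripper value outside its range is refused whole. "hand" is the closure, from 0 (fully open) to 1 (shut), set as the call begins (left out, the last holds). The fingers move at their own pace and stop on an object; "grip_force" is the grip in N (left out, the last holds). Time passes only in rows, so rows that repeat a pose let the fingers close. It gives the time, the measured TCP pose, the force, the opening and the grip force at its end, in the units of the state.
- read_state(): the state, without advancing time (a new reading comes with each control period).
- get_image(name): name is "scene" or "top" or "wrist"; returns the picture (420x560x3 uint8, blue, green, red); there is no depth.
- calibration(name): a dict with "fx", "fy", "cx", "cy" (pixels), "rvec" (rotation vector, rad) and "tvec" (3), from world to camera coordinates, as OpenCV has them. Camera axes: x right, y down, z forward; pixel columns grow to the right and rows downward; lengths in mm; the calibration is good to about 2 mm. The wrist camera is an equidistant fisheye: a pixel r from the principal point sees the ray r / f radians off the axis. A picture is of the moment at which its call begins: read the wrist's pose just before it. calibration takes no time and is no camera call; for the wrist camera it gives the pose at the moment of the call.
- close_job(): hands the job in; it is judged then, once.
Trained networks look in the newest picture that a camera, given by its name, has taken for a name from the list of things; names that differ only in an ending like _2 or _b are one class to them, and where a whole thing is asked for, a point or a joint stands for the part that bears it (a point fixed in the world has none). Each returns a list of dicts, best first, with "confidence" (0 to 1); they miss things now and then, are a little off and sometimes report something else, mostly with a low value. They report only what shows in the picture. A call takes as long as a camera call. They do not tell look-alikes from the thing itself.
- outline_of(camera, name): "pixels" (420x560 bool, what is visible of it) and "uv" ([column, row] in pixels, amid what is visible of it).
- tip_of(camera, name): "uv" ([column, row] in pixels: a listed point, or the origin of a listed thing).
The state is a dict: "clock": time; "joints": joint angles; "joint_velocities": joint speeds; "effort": joint torques, N m; "ee_pos": TCP position; "tcp_rot": TCP orientation; "wrist_force": force on the tool from outside, world axes, zero at the start; "ft_torque": the same for the moment, N m; "gripper_width": finger opening in mm; "gripper_force": force on a finger pad.
Only numpy, scipy, OpenCV 4.12 (cv2) and the standard library are available. Lean on these libraries where they do the work, as an engineer would, in place of code of your own. Each camera call takes 0.05 s, during which the arm holds its last target. There are 200 camera calls.

## Working session

There is one attempt and no reset: what is moved stays moved. The work goes in short steps, Python scripts to look and compute and a tool call to move; the robot and the scene stay as the last step left them, time stands still between calls to the robot, and variables do not carry over. Pictures are saved under pics/ and viewed, at most 10 in all, crops included, and the job is handed in when it is done.

Besides the shell and the picture viewer there is one more tool, called after "Emit:" as name(argument=value, ...) on one line, values as JSON. move_arm: Moves the arm, as the interface text tells. Scaled input: -1 to 1 covers 0.12 m each way for a shift and 90 degrees each way for a turn. Its arguments: {"type":"object","properties":{"steps":{"type":"array"},"hand":{"type":"number"},"grip_force":{"type":"number"}},"required":["steps"]}

```bash
mkdir -p pics; ls; cat > h.py <<'E'
import numpy as np, cv2
from scipy.spatial.transform import Rotation as R
from workcell import *
def ray(cam,uv,c=None):
    c=c or calibration(cam); Rm=cv2.Rodrigues(np.array(c["rvec"],float))[0]; t=np.array(c["tvec"],float).ravel()
    a=np.array([(uv[0]-c["cx"])/c["fx"],(uv[1]-c["cy"])/c["fy"]])
    if cam=="wrist":
        th=np.linalg.norm(a); d=np.r_[a/max(th,1e-9)*np.sin(th),np.cos(th)]
    else: d=np.r_[a,1]
    return -Rm.T@t, Rm.T@d
def at_z(cam,uv,z,c=None):
    o,d=ray(cam,uv,c); return o+d*(z-o[2])/d[2]
def proj(cam,P,c=None):
    c=c or calibration(cam); P=np.atleast_2d(np.array(P,float))
    Rm=cv2.Rodrigues(np.array(c["rvec"],float))[0]; q=P@Rm.T+np.array(c["tvec"],float).ravel()
    if cam=="wrist":
        r=np.linalg.norm(q[:,:2],axis=1); th=np.arctan2(r,q[:,2]); s=(th/r)[:,None]*q[:,:2]
    else: s=q[:,:2]/q[:,2:]
    return s*[c["fx"],c["fy"]]+[c["cx"],c["cy"]]
def tool_delta(target_pos, yaw=None):
    pass
E
cat > a.py <<'E'
from h import *
print(read_state())
for cam in ["top","scene"]:
    im=get_image(cam); cv2.imwrite(f"pics/{cam}0.png",im)
    for n,z in [("sink",0),("sink_back",38),("channel",15),("chassis",0),("plate",15),("plate_face",53),("spacer",15)]:
        for r in tip_of(cam,n)[:3]: print(cam,n,round(r["confidence"],2),np.round(r["uv"]),at_z(cam,r["uv"],z).round(0))
E
python3 a.py
```

```text
pics
{'clock': 0.0, 'joints': array([ 6.13085189e+01,  1.64566919e+01,  9.04237940e+01, -2.38101050e-05,
        7.32567090e+01, -8.59636912e+00]), 'joint_velocities': array([-0.00235642, -0.0447608 ,  0.01027187, -0.00994098, -0.00938692,
        0.01614619]), 'effort': array([-1.25901724e-04, -4.05962920e+01, -2.92631918e+01, -9.36200126e-05,
        5.56736268e-03, -3.82415720e-06]), 'ee_pos': array([231.59157978, 633.32740094, 229.90000795]), 'tcp_rot': array([-1.79864343e+02, -2.04843479e-02,  1.59904871e+02]), 'wrist_force': array([ 0.2679214 ,  0.06979715, -0.14203493]), 'ft_torque': array([0.02767887, 0.00182488, 0.00671992]), 'gripper_force': 0.0, 'gripper_width': 85.35266219035702}
top sink 0.91 [177. 245.] [445. 288.   0.]
top sink 0.69 [218. 229.] [485. 184.   0.]
top sink 0.62 [171. 291.] [329. 300.   0.]
top sink_back 0.86 [145. 260.] [403. 359.  38.]
top sink_back 0.83 [227. 221.] [501. 156.  38.]
top sink_back 0.71 [182. 289.] [333. 265.  38.]
top channel 0.68 [303. 203.] [551. -35.  15.]
top chassis 0.86 [302. 208.] [539. -35.   0.]
top chassis 0.69 [183. 236.] [467. 274.   0.]
top plate 0.49 [303. 180.] [611. -37.  15.]
top plate_face 0.49 [304. 176.] [612. -37.  53.]
top plate_face 0.21 [303. 180.] [602. -34.  53.]
top spacer 0.62 [334. 216.] [ 517. -116.   15.]
scene sink 0.96 [344. 185.] [446. 283.   0.]
scene sink 0.84 [367. 168.] [412. 377.   0.]
scene sink 0.8 [330. 159.] [336. 300.   0.]
scene sink_back 0.73 [341. 180.] [460. 263.  38.]
scene sink_back 0.73 [371. 224.] [623. 252.  38.]
scene sink_back 0.64 [367. 158.] [410. 370.  38.]
scene channel 0.97 [249. 243.] [540. -31.  15.]
scene chassis 0.72 [249. 250.] [548. -34.  -0.]
scene plate 0.47 [256. 268.] [616. -45.  15.]
scene plate_face 0.52 [259. 259.] [622. -40.  53.]
scene plate_face 0.43 [247. 250.] [586. -53.  53.]
scene spacer 0.53 [212. 245.] [ 509. -113.   15.]
```

View pics/top0.png

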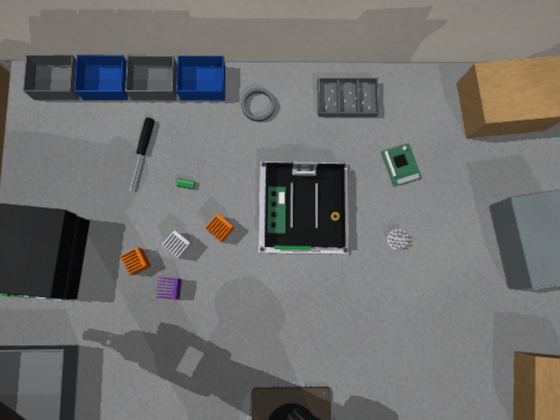

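View pics/scene0.png

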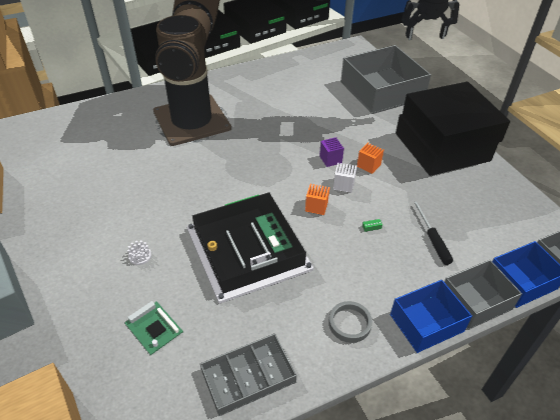

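The silver sink is at top (176,244) / scene (344,180), with orange sinks at top (219,228) and (134,261) and the purple one at (168,288). The chassis is nearly aligned with world x, with its plate at top (304,170).

```bash
cat >> h.py <<'E'
def delta(target, rpy, s=None):
    "normalised row from the current measured pose"
    s=s or read_state(); R0=R.from_euler("xyz",s["tcp_rot"],degrees=True)
    d=R0.inv().apply(np.array(target)-s["ee_pos"])/120
    rv=(R0.inv()*R.from_euler("xyz",rpy,degrees=True)).as_rotvec(degrees=True)/90
    return d.round(3),rv.round(3)
E
python3 - <<'E'
from h import *
s=read_state(); o,d=ray("wrist",(280,210)); R0=R.from_euler("xyz",s["tcp_rot"],degrees=True)
print("cam in tool",R0.inv().apply(o-s["ee_pos"]),R0.inv().apply(d)); c=calibration("wrist");print(c)
print(delta([430,310,230],[180,0,160]))
E
```

```text
cam in tool [  76.80536293   -0.66582108 -141.8968698 ] [-0.30181147  0.0124187   0.95328674]
{'fx': 325.19226210127806, 'fy': 325.19226210127806, 'cx': 276.1040920527266, 'cy': 208.97939496723862, 'rvec': array([-2.36177287, -1.65212238, -0.25288653]), 'tvec': array([-674.45379657,  -38.72247663,  378.85352552])}
(array([-2.478, -1.967,  0.011]), array([ 0.   ,  0.   , -0.001]))
```

Emit:
move_arm(steps=[{"dx": -0.83, "dy": -0.66, "dz": 0}, {"dx": -0.83, "dy": -0.66, "dz": 0}, {"dx": -0.83, "dy": -0.66, "dz": 0}])

```text
invalid input at $.steps[0]: expected keys dx, dy, dz, rx, ry, rz
```

Emit:
move_arm(steps=[{"dx": -0.83, "dy": -0.66, "dz": 0}, {"dx": -0.83, "dy": -0.66, "dz": 0}, {"dx": -0.83, "dy": -0.66, "dz": 0}])

```text
invalid input at $.steps[0]: expected keys dx, dy, dz, rx, ry, rz
```

Emit:
move_arm(steps=[{"dx": -0.82, "dy": -0.65, "dz": 0}, {"dx": -0.82, "dy": -0.65, "dz": 0}, {"dx": -0.82, "dy": -0.65, "dz": 0}, {"dx": -0.82, "dy": -0.65, "dz": 0}, {"dx": -0.82, "dy": -0.65, "dz": 0}])

```text
invalid input at $.steps[0]: expected keys dx, dy, dz, rx, ry, rz
```

```bash
cat > b.py <<'E'
from h import *
c=calibration("wrist"); im=get_image("wrist"); cv2.imwrite("pics/w1.png",im)
print(read_state()["ee_pos"])
for n,z in [("sink",0),("sink_back",38)]:
    for r in tip_of("wrist",n)[:4]: print(n,round(r["confidence"],2),np.round(r["uv"]),at_z("wrist",r["uv"],z,c).round(1))
for r in outline_of("wrist","sink")[:4]: print("outl",round(r["confidence"],2),np.round(r["uv"]))
E
python3 b.py
```

```text
[231.92508534 633.9119714  231.37792456]
sink 0.89 [128. 364.] [445.  284.7   0. ]
sink 0.8 [ 99. 315.] [337.9 296.5   0. ]
sink 0.74 [102. 385.] [486.9 185.6   0. ]
sink_back 0.91 [117. 387.] [460.3 265.4  38. ]
sink_back 0.53 [ 92. 404.] [501.9 165.6  38. ]
sink_back 0.15 [124. 366.] [418.1 314.1  38. ]
outl 0.93 [121. 382.]
outl 0.78 [ 96. 308.]
outl 0.67 [103. 402.]
outl 0.6 [178. 342.]
```

View pics/w1.png

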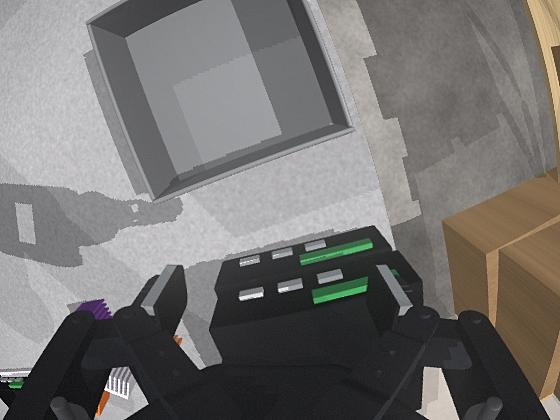

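Emit:
move_arm(steps=[{"dx": -0.89, "dy": -0.71, "dz": 0, "rx": 0, "ry": 0, "rz": 0}, {"dx": -0.89, "dy": -0.71, "dz": 0, "rx": 0, "ry": 0, "rz": 0}, {"dx": -0.89, "dy": -0.71, "dz": 0, "rx": 0, "ry": 0, "rz": 0}])

```text
clock: 1.38
ee_pos: [304.4, 514.7, 231.3]
tcp_rot: [-180.0, 0.0, 159.7]
wrist_force: [-0.3, -0.7, 0.9]
gripper_width: 85.3
gripper_force: 0.0
```

Emit:
move_arm(steps=[{"dx": -0.89, "dy": -0.71, "dz": 0, "rx": 0, "ry": 0, "rz": 0}, {"dx": -0.89, "dy": -0.71, "dz": 0, "rx": 0, "ry": 0, "rz": 0}, {"dx": -0.89, "dy": -0.71, "dz": 0, "rx": 0, "ry": 0, "rz": 0}])

```text
clock: 1.75
ee_pos: [375.4, 398.6, 231.6]
tcp_rot: [180.0, 0.0, 159.7]
wrist_force: [0.4, 0.4, 0.1]
gripper_width: 85.6
gripper_force: 0.0
```

Emit:
move_arm(steps=[{"dx": -0.89, "dy": -0.71, "dz": 0.3, "rx": 0, "ry": 0, "rz": 0.367}, {"dx": -0.89, "dy": -0.71, "dz": 0.3, "rx": 0, "ry": 0, "rz": 0.367}, {"dx": -0.89, "dy": -0.71, "dz": 0.3, "rx": 0, "ry": 0, "rz": 0.367}, {"dx": -0.89, "dy": -0.71, "dz": 0.3, "rx": 0, "ry": 0, "rz": 0.367}, {"dx": -0.89, "dy": -0.71, "dz": 0.3, "rx": 0, "ry": 0, "rz": 0.367}, {"dx": -0.89, "dy": -0.71, "dz": 0.3, "rx": 0, "ry": 0, "rz": 0.367}])

```text
clock: 2.5
ee_pos: [444.6, 285.1, 195.8]
tcp_rot: [179.9, -0.0, 127.1]
wrist_force: [-0.3, 0.2, -1.4]
gripper_width: 85.3
gripper_force: 0.0
```

```bash
python3 b.py
```

```text
[444.5890373  284.92268633 195.74785199]
sink 0.93 [202. 114.] [337.8 298.    0. ]
sink 0.7 [248. 276.] [486.  175.4   0. ]
sink 0.61 [270. 186.] [440.5 278.    0. ]
sink 0.57 [302.  85.] [403.4 383.3   0. ]
sink_back 0.95 [301. 109.] [415.2 360.7  38. ]
sink_back 0.87 [178. 132.] [335.3 276.2  38. ]
sink_back 0.64 [281. 219.] [464.9 265.9  38. ]
sink_back 0.56 [253. 309.] [504.9 162.7  38. ]
outl 0.91 [190. 113.]
outl 0.84 [247. 287.]
outl 0.8 [269. 196.]
outl 0.58 [310.  85.]
```

View pics/w1.png

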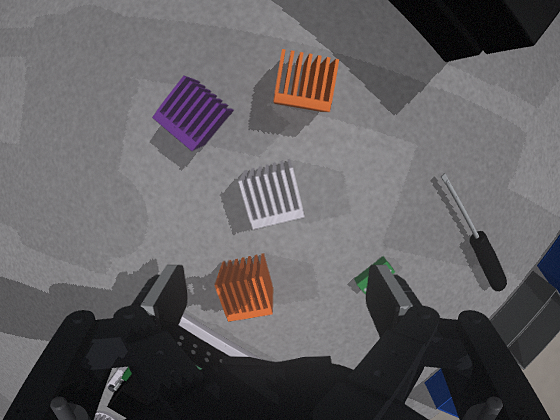

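The silver sink is at (270,195), its solid back the lower edge from (249,228) to (303,217), with purple (193,113) and orange (307,80), (245,288) around it. I'll fit the block silhouette to its mask.

```bash
cat >> h.py <<'E'
from scipy.optimize import minimize
def fit_sink(cam,uv0,p0,c=None,im=None):
    c=c or calibration(cam)
    m=[r["pixels"] for r in outline_of(cam,"sink") if np.hypot(*(np.array(r["uv"])-uv0))<25][0]
    m=m.astype(np.uint8); ks=cv2.findNonZero(m); hull=cv2.convexHull(ks); M=np.zeros((1680,2240),np.uint8); cv2.fillConvexPoly(M,(hull*4+2).astype(np.int32),1)
    x,y=np.meshgrid([-24,24],[-25,25]); B=np.array([(a,b,z) for z in (0,55) for a in (-24,24) for b in (-25,25)],float)
    def cost(p):
        P=R.from_euler("z",p[2],degrees=True).apply(B)+[p[0],p[1],p[3] if len(p)>3 else 0]
        q=cv2.convexHull((proj(cam,P,c)*4+2).astype(np.float32)); S=np.zeros_like(M); cv2.fillConvexPoly(S,q.round().astype(np.int32),1)
        return 1-(S&M).sum()/(S|M).sum()
    r=min((minimize(cost,np.array(p0)+[0,0,k],method="Nelder-Mead",options=dict(initial_simplex=[np.array(p0)+[0,0,k]+np.array(d) for d in ([-5,-5,-6],[6,0,0],[0,6,0],[0,0,8])])) for k in (-8,0,8)),key=lambda r:r.fun)
    return r.x.round(1),round(r.fun,3)
E
python3 - <<'E'
from h import *
get_image("wrist"); s=read_state()
p,f=fit_sink("wrist",(269,196),[445,283,-53]); print(p,f)
print(delta([p[0],p[1],19],[180,0,p[2]+180],s))
E
```

```text
[442.5 279.5 -37. ] 0.069
(array([-0.02 , -0.039,  1.471]), array([ 0.   ,  0.   , -0.178]))
```

Emit:
move_arm(steps=[{"dx": -0.02, "dy": -0.04, "dz": 0.7, "rx": 0, "ry": 0, "rz": -0.175}, {"dx": -0.02, "dy": -0.04, "dz": 0.7, "rx": 0, "ry": 0, "rz": -0.175}, {"dx": -0.02, "dy": -0.04, "dz": 0.7, "rx": 0, "ry": 0, "rz": -0.175}, {"dx": -0.02, "dy": -0.04, "dz": 0.7, "rx": 0, "ry": 0, "rz": -0.175}])

```text
clock: 3.3
ee_pos: [443.7, 279.4, 112.8]
tcp_rot: [179.9, 0.1, 142.5]
wrist_force: [0.2, -0.2, 0.8]
gripper_width: 85.3
gripper_force: 0.0
```

```bash
python3 - <<'E'
from h import *
im=get_image("wrist"); s=read_state(); c=calibration("wrist")
uv=proj("wrist",[442.5,279.5,30])[0]; print(uv)
p,f=fit_sink("wrist",uv,[442,279,-37]); print(p,f,s["ee_pos"],s["tcp_rot"])
print(delta([p[0],p[1],19],[180,0,p[2]+180],s))
B=R.from_euler("z",p[2],degrees=True).apply([(a,b,z) for z in (0,55) for a,b in ((-24,-25),(24,-25),(24,25),(-24,25))])+[p[0],p[1],0]
q=proj("wrist",B,c).round().astype(int)
for k in (0,4): cv2.polylines(im,[q[k:k+4].reshape(-1,1,2)],True,(0,0,255) if k else (0,255,0),1)
cv2.imwrite("pics/w2.png",im)
E
```

```text
[275.4886956  215.29495194]
[443.3 279.8 -38.3] 0.016 [443.94265476 279.5150952  113.24063119] [1.79828744e+02 1.05079096e-01 1.42567951e+02]
(array([ 0.007, -0.004,  0.785]), array([0.002, 0.001, 0.01 ]))
```

View pics/w2.png

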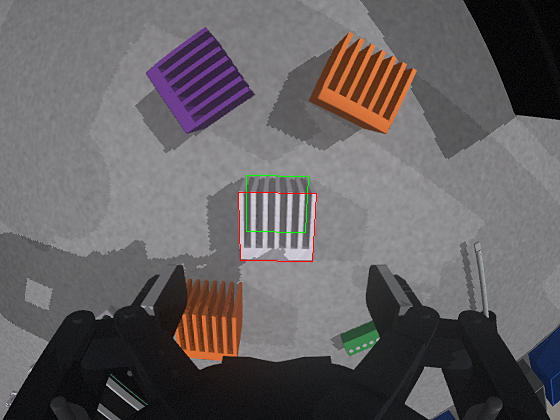

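The overlay matches the silver sink (top face at (277,227), back at the lower edge). Descending to grip.

Emit:
move_arm(steps=[{"dx": 0.007, "dy": -0.004, "dz": 0.4, "rx": 0, "ry": 0, "rz": 0.01}, {"dx": 0.007, "dy": -0.004, "dz": 0.7, "rx": 0, "ry": 0, "rz": 0.01}, {"dx": 0.007, "dy": -0.004, "dz": 0.79, "rx": 0, "ry": 0, "rz": 0.01}, {"dx": 0.007, "dy": -0.004, "dz": 0.79, "rx": 0, "ry": 0, "rz": 0.01}, {"dx": 0.007, "dy": -0.004, "dz": 0.79, "rx": 0, "ry": 0, "rz": 0.01}])

```text
clock: 4.03
ee_pos: [443.3, 279.7, 18.6]
tcp_rot: [179.8, 0.1, 141.7]
wrist_force: [0.0, -0.0, 0.1]
gripper_width: 85.7
gripper_force: 0.0
```

Emit:
move_arm(steps=[{"dx": 0, "dy": 0, "dz": 0, "rx": 0, "ry": 0, "rz": 0}, {"dx": 0, "dy": 0, "dz": 0, "rx": 0, "ry": 0, "rz": 0}, {"dx": 0, "dy": 0, "dz": 0, "rx": 0, "ry": 0, "rz": 0}, {"dx": 0, "dy": 0, "dz": 0, "rx": 0, "ry": 0, "rz": 0}, {"dx": 0, "dy": 0, "dz": 0, "rx": 0, "ry": 0, "rz": 0}, {"dx": 0, "dy": 0, "dz": 0, "rx": 0, "ry": 0, "rz": 0}], hand=1, grip_force=70)

```text
clock: 4.78
ee_pos: [442.7, 279.6, 17.7]
tcp_rot: [179.9, 0.1, 141.7]
wrist_force: [-0.3, 0.5, 6.6]
gripper_width: 49.1
gripper_force: 73.7
```

Emit:
move_arm(steps=[{"dx": 0, "dy": 0, "dz": -0.2, "rx": 0, "ry": 0, "rz": 0}, {"dx": 0, "dy": 0, "dz": -0.5, "rx": 0, "ry": 0, "rz": 0}, {"dx": 0, "dy": 0, "dz": -1, "rx": 0, "ry": 0, "rz": 0}, {"dx": 0, "dy": 0, "dz": -1, "rx": 0, "ry": 0, "rz": 0}])

```text
clock: 5.28
ee_pos: [444.5, 280.2, 141.2]
tcp_rot: [179.5, 0.3, 141.7]
wrist_force: [0.6, 0.2, -3.1]
gripper_width: 49.4
gripper_force: 73.6
```

Emit:
move_arm(steps=[{"dx": -0.3, "dy": -0.25, "dz": -0.2, "rx": 0, "ry": 0, "rz": 0}, {"dx": -0.7, "dy": -0.56, "dz": -0.4, "rx": 0, "ry": 0, "rz": 0}, {"dx": -0.7, "dy": -0.56, "dz": -0.4, "rx": 0, "ry": 0, "rz": 0}])

```text
clock: 5.65
ee_pos: [466.5, 171.4, 184.2]
tcp_rot: [-180.0, 0.0, 141.5]
wrist_force: [0.7, 0.0, -2.9]
gripper_width: 49.1
gripper_force: 74.4
```

Emit:
move_arm(steps=[{"dx": -0.35, "dy": -0.28, "dz": 0, "rx": 0, "ry": 0, "rz": 0}, {"dx": -0.7, "dy": -0.56, "dz": 0, "rx": 0, "ry": 0, "rz": 0}, {"dx": -0.7, "dy": -0.56, "dz": 0, "rx": 0, "ry": 0, "rz": 0}])

```text
clock: 6.02
ee_pos: [489.3, 67.4, 181.9]
tcp_rot: [-179.8, -0.2, 141.5]
wrist_force: [0.4, 0.9, -3.3]
gripper_width: 49.4
gripper_force: 74.4
```

Emit:
move_arm(steps=[{"dx": -0.2, "dy": -0.16, "dz": 0, "rx": 0, "ry": 0, "rz": -0.1}, {"dx": -0.4, "dy": -0.32, "dz": 0, "rx": 0, "ry": 0, "rz": -0.2}, {"dx": -0.6, "dy": -0.48, "dz": 0, "rx": 0, "ry": 0, "rz": -0.3}, {"dx": -0.7, "dy": -0.56, "dz": 0, "rx": 0, "ry": 0, "rz": -0.4}, {"dx": -0.7, "dy": -0.56, "dz": 0, "rx": 0, "ry": 0, "rz": -0.425}, {"dx": -0.7, "dy": -0.56, "dz": 0, "rx": 0, "ry": 0, "rz": -0.425}, {"dx": -0.7, "dy": -0.56, "dz": 0, "rx": 0, "ry": 0, "rz": -0.425}])

```text
clock: 6.9
ee_pos: [513.8, -34.1, 183.3]
tcp_rot: [179.9, -0.1, -180.0]
wrist_force: [0.5, -0.0, -3.2]
gripper_width: 49.0
gripper_force: 74.3
```

```bash
python3 - <<'E'
from h import *
c=calibration("wrist"); im=get_image("wrist"); cv2.imwrite("pics/w3.png",im); s=read_state()
print({k:np.round(s[k],1) for k in s})
for n,z in [("channel",15),("chassis",0),("plate",15),("plate_face",53),("spacer",15),("sink_back",s["ee_pos"][2]+20)]:
    for r in tip_of("wrist",n)[:2]: print(n,round(r["confidence"],2),np.round(r["uv"]),at_z("wrist",r["uv"],z,c).round(1))
E
```

```text
{'clock': np.float64(7.0), 'joints': array([ -15.1,   -1.3,  115.1,    0. ,   66.3, -105.1]), 'joint_velocities': array([-0.3, -0.3, -0.5, -0.1, -0.1, -0.3]), 'effort': array([ -0. , -28.3, -29.3,   0. ,   0. ,   0. ]), 'ee_pos': array([514. , -34.3, 183.6]), 'tcp_rot': array([ 1.8e+02, -1.0e-01, -1.8e+02]), 'wrist_force': array([ 0.2,  0.3, -2.8]), 'ft_torque': array([-0., -0., -0.]), 'gripper_force': np.float64(74.3), 'gripper_width': np.float64(49.7)}
channel 0.79 [275. 214.] [539.2 -35.2  15. ]
channel 0.47 [195. 191.] [ 514.7 -115.3   15. ]
chassis 0.56 [274. 212.] [541.1 -36.9   0. ]
spacer 0.86 [199. 187.] [ 510.9 -111.5   15. ]
sink_back 0.93 [470. 186.] [464.4  49.9 203.6]
sink_back 0.81 [275. 334.] [536.5 -34.9 203.6]
```

View pics/w3.png

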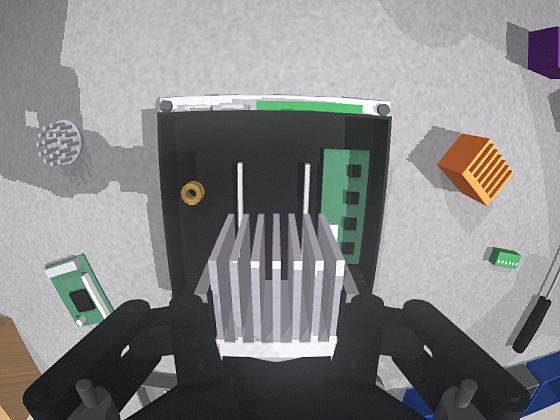

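The sink is held squarely (fins at (278,270), back at (277,350)). Rails show at columns 240 and 306, starting at row 163, with the spacer at (192,193).

```bash
python3 - <<'E'
from h import *
c=calibration("wrist"); g=cv2.cvtColor(cv2.imread("pics/w3.png"),6).astype(float)
L=[]
for a,b in ((230,250),(296,316)):
    P=[]
    for v in range(166,204,4):
        row=g[v,a:b]; w=np.clip(row-110,0,None); P.append(at_z("wrist",(a+(w*np.arange(b-a)).sum()/w.sum(),v),25,c))
    P=np.array(P); k=np.polyfit(P[:,0],P[:,1],1); print("line y at x=500,yaw",np.polyval(k,500),np.degrees(np.arctan(k[0])), P[[0,-1],0], P[:,1].round(1))
    col=g[150:180,a:b].max(1); v=150+np.argmax(np.diff(col))+.5; u=a+np.argmax(g[168,a:b]); print("end",u,v,at_z("wrist",(u,v),25,c))
# held sink top back edge
s=read_state()
g2=g[320:370,277]; print(g2.round().astype(int))
p=[]
for n in range(2):
    get_image("top"); 
    for cam in ("top",):
        for nm,z in (("plate_face",53),("channel",15),("chassis",0)):
            for r in tip_of(cam,nm)[:1]: print(nm,at_z(cam,r["uv"],z))
    break
E
```

```text
line y at x=500,yaw -70.30018498524156 -1.2147381491037832 [489.58451308 524.92324996] [-70.1 -70.2 -70.2 -70.3 -70.4 -70.5 -70.6 -70.7 -70.8 -70.8]
end 238 161.5 [485.26535406 -71.37789926  25.        ]
line y at x=500,yaw -6.517716255074551 -0.915898746131443 [489.60839827 524.90584404] [-6.4 -6.4 -6.5 -6.4 -6.7 -6.7 -6.8 -6.8 -6.8 -6.9]
end 308 164.5 [488.1655437   -5.59215631  25.        ]
[191 190 191 191 191 191 193 190 192 194 195 198 198 197 196 195 192 198
 194 190 184 181 228 249 247 247 248 248 246 244 244 240 230 231 232 234
 236 211 188 197 203 166  61  59  58  60  57  57  60  59]
```

Emit:
move_arm(steps=[{"dx": -0.254, "dy": -0.041, "dz": 0, "rx": 0, "ry": 0, "rz": 0.012}, {"dx": -0.254, "dy": -0.041, "dz": 0.3, "rx": 0, "ry": 0, "rz": 0.012}, {"dx": -0.254, "dy": -0.041, "dz": 0.65, "rx": 0, "ry": 0, "rz": 0.012}, {"dx": -0.254, "dy": -0.041, "dz": 0.9, "rx": 0, "ry": 0, "rz": 0.012}, {"dx": -0.254, "dy": -0.041, "dz": 1, "rx": 0, "ry": 0, "rz": 0.012}, {"dx": -0.254, "dy": -0.041, "dz": 1, "rx": 0, "ry": 0, "rz": 0.012}, {"dx": -0.254, "dy": -0.041, "dz": 1, "rx": 0, "ry": 0, "rz": 0.012}])

```text
clock: 8.32
ee_pos: [546.4, -40.6, 66.3]
tcp_rot: [-180.0, 0.2, 178.9]
wrist_force: [0.9, -0.1, -2.9]
gripper_width: 49.1
gripper_force: 74.4
```

```bash
python3 - <<'E'
from h import *
ims=[]
for cam,(u,v) in (("scene",(180,180)),("top",(250,150))):
    im=get_image(cam); ims.append(cv2.resize(im[v:v+120,u:u+130],None,fx=3,fy=3,interpolation=2))
cv2.imwrite("pics/c4.png",np.hstack(ims)); s=read_state(); print(s["ee_pos"],s["tcp_rot"],s["wrist_force"])
E
```

```text
[546.34938587 -40.53242889  66.33746742] [-179.95412613    0.19146916  178.89256288] [-0.72673233 -0.5169543  -3.49021336]
```

View pics/c4.png

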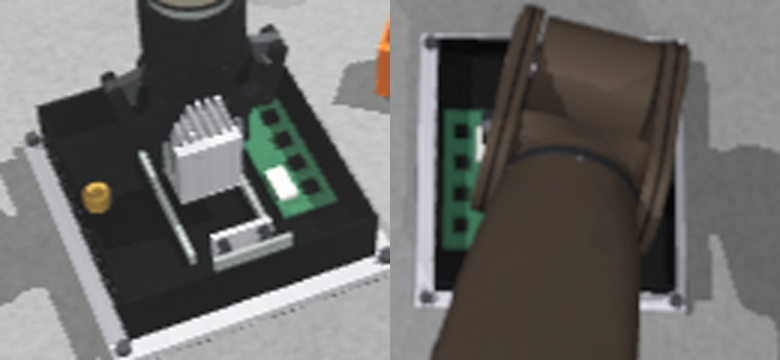

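The left crop shows the sink between the rails, its back facing the plate at crop (240,240). Lowering to the floor.

Emit:
move_arm(steps=[{"dx": 0, "dy": 0.01, "dz": 0.1, "rx": 0, "ry": 0, "rz": 0}, {"dx": 0, "dy": 0.01, "dz": 0.18, "rx": 0, "ry": 0, "rz": 0}, {"dx": 0, "dy": 0.01, "dz": 0.24, "rx": 0, "ry": 0, "rz": 0}, {"dx": 0, "dy": 0.01, "dz": 0.265, "rx": 0, "ry": 0, "rz": 0}, {"dx": 0, "dy": 0.01, "dz": 0.27, "rx": 0, "ry": 0, "rz": 0}, {"dx": 0, "dy": 0.01, "dz": 0.27, "rx": 0, "ry": 0, "rz": 0}])

```text
clock: 9.18
ee_pos: [545.4, -39.1, 32.8]
tcp_rot: [-180.0, 0.0, 178.9]
wrist_force: [-3.2, 0.5, 4.1]
gripper_width: 49.4
gripper_force: 75.2
```

Emit:
move_arm(steps=[{"dx": 0, "dy": 0, "dz": -0.002, "rx": 0, "ry": 0, "rz": 0}, {"dx": 0, "dy": 0, "dz": -0.002, "rx": 0, "ry": 0, "rz": 0}, {"dx": 0, "dy": 0, "dz": -0.002, "rx": 0, "ry": 0, "rz": 0}])

```text
clock: 9.55
ee_pos: [545.4, -39.1, 32.8]
tcp_rot: [-180.0, 0.0, 178.9]
wrist_force: [-2.2, 1.0, 4.0]
gripper_width: 49.4
gripper_force: 75.3
```

```bash
cat > f.py <<'E'
from h import *
F=[]
for i in range(4):
    get_image("scene"); s=read_state(); F.append(s["wrist_force"])
print(np.mean(F,0).round(2),np.std(F,0).round(2),s["ee_pos"].round(2),s["tcp_rot"].round(2),s["clock"])
E
python3 f.py
```

```text
[-2.82  0.72  5.29] [0.49 0.22 0.71] [545.37 -39.07  32.79] [-1.7999e+02  3.0000e-02  1.7889e+02] 9.75
```

Emit:
move_arm(steps=[{"dx": -0.02, "dy": 0, "dz": -0.002, "rx": 0, "ry": 0, "rz": 0}, {"dx": -0.04, "dy": 0, "dz": -0.003, "rx": 0, "ry": 0, "rz": 0}, {"dx": -0.06, "dy": 0, "dz": -0.003, "rx": 0, "ry": 0, "rz": 0}, {"dx": -0.08, "dy": 0, "dz": -0.003, "rx": 0, "ry": 0, "rz": 0}, {"dx": -0.1, "dy": 0, "dz": -0.003, "rx": 0, "ry": 0, "rz": 0}, {"dx": -0.12, "dy": 0, "dz": -0.003, "rx": 0, "ry": 0, "rz": 0}, {"dx": -0.14, "dy": 0, "dz": -0.003, "rx": 0, "ry": 0, "rz": 0}, {"dx": -0.16, "dy": 0, "dz": -0.003, "rx": 0, "ry": 0, "rz": 0}, {"dx": -0.18, "dy": 0, "dz": -0.003, "rx": 0, "ry": 0, "rz": 0}, {"dx": -0.2, "dy": 0, "dz": -0.003, "rx": 0, "ry": 0, "rz": 0}])

```text
clock: 11.0
ee_pos: [569.1, -39.6, 32.8]
tcp_rot: [-180.0, -0.0, 178.9]
wrist_force: [-3.5, 0.4, 4.9]
gripper_width: 49.4
gripper_force: 75.6
```

```bash
python3 f.py
```

```text
[-2.14 -0.02  3.91] [0.2  0.45 0.48] [569.44 -39.65  32.81] [-1.7998e+02  6.0000e-02  1.7888e+02] 11.2
```

Emit:
move_arm(steps=[{"dx": -0.01, "dy": 0, "dz": 0, "rx": 0, "ry": 0, "rz": 0}, {"dx": -0.02, "dy": 0, "dz": 0, "rx": 0, "ry": 0, "rz": 0}, {"dx": -0.03, "dy": 0, "dz": 0, "rx": 0, "ry": 0, "rz": 0}, {"dx": -0.04, "dy": 0, "dz": 0, "rx": 0, "ry": 0, "rz": 0}, {"dx": -0.05, "dy": 0, "dz": 0, "rx": 0, "ry": 0, "rz": 0}, {"dx": -0.06, "dy": 0, "dz": 0, "rx": 0, "ry": 0, "rz": 0}])

```text
clock: 11.95
ee_pos: [576.0, -39.6, 32.8]
tcp_rot: [180.0, -0.1, 178.9]
wrist_force: [-4.0, -0.5, 5.8]
gripper_width: 49.0
gripper_force: 75.4
```

Emit:
move_arm(steps=[{"dx": -0.01, "dy": 0, "dz": 0, "rx": 0, "ry": 0, "rz": 0}, {"dx": -0.02, "dy": 0, "dz": 0, "rx": 0, "ry": 0, "rz": 0}, {"dx": -0.03, "dy": 0, "dz": 0, "rx": 0, "ry": 0, "rz": 0}, {"dx": -0.04, "dy": 0, "dz": 0, "rx": 0, "ry": 0, "rz": 0}])

```text
clock: 12.45
ee_pos: [580.8, -39.7, 32.8]
tcp_rot: [180.0, -0.1, 178.9]
wrist_force: [-3.0, 0.1, 5.4]
gripper_width: 49.5
gripper_force: 75.4
```

Emit:
move_arm(steps=[{"dx": -0.01, "dy": 0, "dz": 0, "rx": 0, "ry": 0, "rz": 0}, {"dx": -0.02, "dy": 0, "dz": 0, "rx": 0, "ry": 0, "rz": 0}, {"dx": -0.03, "dy": 0, "dz": 0, "rx": 0, "ry": 0, "rz": 0}, {"dx": -0.04, "dy": 0, "dz": 0, "rx": 0, "ry": 0, "rz": 0}])

```text
clock: 12.95
ee_pos: [585.6, -39.8, 32.8]
tcp_rot: [180.0, -0.0, 178.9]
wrist_force: [-4.1, 0.4, 5.1]
gripper_width: 49.1
gripper_force: 75.4
```

Emit:
move_arm(steps=[{"dx": -0.01, "dy": 0, "dz": 0, "rx": 0, "ry": 0, "rz": 0}, {"dx": -0.02, "dy": 0, "dz": 0, "rx": 0, "ry": 0, "rz": 0}, {"dx": -0.03, "dy": 0, "dz": 0, "rx": 0, "ry": 0, "rz": 0}])

```text
clock: 13.32
ee_pos: [589.2, -39.9, 32.8]
tcp_rot: [-180.0, -0.1, 178.9]
wrist_force: [-3.2, -0.2, 4.8]
gripper_width: 49.3
gripper_force: 75.4
```

Emit:
move_arm(steps=[{"dx": -0.01, "dy": 0, "dz": 0, "rx": 0, "ry": 0, "rz": 0}, {"dx": -0.02, "dy": 0, "dz": 0, "rx": 0, "ry": 0, "rz": 0}, {"dx": -0.03, "dy": 0, "dz": 0, "rx": 0, "ry": 0, "rz": 0}])

```text
clock: 13.7
ee_pos: [592.8, -40.0, 32.8]
tcp_rot: [-180.0, -0.0, 178.9]
wrist_force: [-3.8, 0.6, 5.6]
gripper_width: 49.1
gripper_force: 75.4
```

Emit:
move_arm(steps=[{"dx": -0.01, "dy": 0, "dz": 0, "rx": 0, "ry": 0, "rz": 0}, {"dx": -0.02, "dy": 0, "dz": 0, "rx": 0, "ry": 0, "rz": 0}, {"dx": -0.03, "dy": 0, "dz": 0, "rx": 0, "ry": 0, "rz": 0}])

```text
clock: 14.08
ee_pos: [595.1, -40.0, 32.8]
tcp_rot: [180.0, -0.3, 178.9]
wrist_force: [-9.5, -1.0, 9.9]
gripper_width: 49.4
gripper_force: 75.7
```

```bash
python3 f.py
```

```text
[-7.67 -0.    8.74] [0.31 0.68 0.4 ] [595.15 -39.98  32.85] [179.99  -0.25 178.91] 14.275
```

Emit:
move_arm(steps=[{"dx": 0, "dy": 0, "dz": -0.004, "rx": 0, "ry": 0, "rz": 0}, {"dx": 0, "dy": 0, "dz": -0.004, "rx": 0, "ry": 0, "rz": 0}])

```text
clock: 14.52
ee_pos: [595.1, -40.0, 32.8]
tcp_rot: [180.0, -0.2, 178.9]
wrist_force: [-5.6, 0.2, 6.7]
gripper_width: 49.4
gripper_force: 75.6
```

```bash
python3 f.py
```

```text
[-6.49 -0.63  6.43] [0.46 0.53 0.42] [595.13 -39.98  32.86] [179.99  -0.23 178.9 ] 14.725
```

Emit:
move_arm(steps=[{"dx": -0.01, "dy": 0, "dz": -0.004, "rx": 0, "ry": 0, "rz": 0}, {"dx": -0.02, "dy": 0, "dz": -0.005, "rx": 0, "ry": 0, "rz": 0}, {"dx": -0.03, "dy": 0, "dz": -0.006, "rx": 0, "ry": 0, "rz": 0}, {"dx": -0.03, "dy": 0, "dz": -0.006, "rx": 0, "ry": 0, "rz": 0}])

```text
clock: 15.22
ee_pos: [597.3, -40.0, 32.9]
tcp_rot: [180.0, -0.5, 178.9]
wrist_force: [-9.6, -0.8, 6.5]
gripper_width: 49.1
gripper_force: 75.6
```

```bash
python3 f.py
```

```text
[-9.58 -1.07  7.09] [0.68 0.35 0.38] [597.25 -39.97  32.92] [179.98  -0.45 178.91] 15.425
```

Emit:
move_arm(steps=[{"dx": -0.01, "dy": 0, "dz": -0.004, "rx": 0, "ry": 0, "rz": 0}, {"dx": -0.02, "dy": 0, "dz": -0.006, "rx": 0, "ry": 0, "rz": 0}, {"dx": -0.03, "dy": 0, "dz": -0.008, "rx": 0, "ry": 0, "rz": 0}, {"dx": -0.04, "dy": 0, "dz": -0.01, "rx": 0, "ry": 0, "rz": 0}, {"dx": -0.04, "dy": 0, "dz": -0.01, "rx": 0, "ry": 0, "rz": 0}])

```text
clock: 16.05
ee_pos: [600.2, -40.0, 33.0]
tcp_rot: [180.0, -0.7, 178.9]
wrist_force: [-13.4, -1.9, 7.6]
gripper_width: 49.1
gripper_force: 75.5
```

```bash
python3 f.py
```

```text
[-12.34  -0.99   5.93] [0.3  0.64 0.43] [600.16 -40.02  33.01] [179.97  -0.73 178.93] 16.25
```

Emit:
move_arm(steps=[{"dx": -0.005, "dy": 0, "dz": -0.004, "rx": 0, "ry": 0, "rz": 0}, {"dx": -0.008, "dy": 0, "dz": -0.007, "rx": 0, "ry": 0, "rz": 0}, {"dx": -0.008, "dy": 0, "dz": -0.007, "rx": 0, "ry": 0, "rz": 0}, {"dx": -0.008, "dy": 0, "dz": -0.007, "rx": 0, "ry": 0, "rz": 0}])

```text
clock: 16.75
ee_pos: [600.4, -40.0, 33.1]
tcp_rot: [180.0, -0.8, 178.9]
wrist_force: [-12.1, -1.3, 3.5]
gripper_width: 49.5
gripper_force: 75.4
```

```bash
python3 f.py; python3 - <<'E'
from h import *
im=get_image("scene"); cv2.imwrite("pics/s5.png",cv2.resize(im[170:310,170:330],None,fx=4,fy=4,interpolation=2))
E
```

```text
[-12.37  -2.23   4.36] [0.47 0.18 0.07] [600.4  -40.01  33.09] [179.96  -0.83 178.93] 16.95
```

View pics/s5.png

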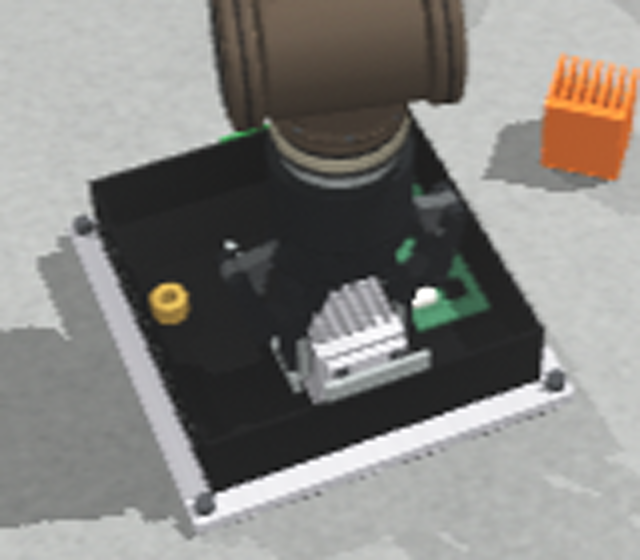

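The sink's back is seated on the plate at (355,365) and the spacer at (170,302) is undisturbed. The force has been steady at about 12 N, of which up to 3 N is drag. Handing in.

```bash
python3 -c "
from workcell import *
print(close_job())"
```

```text
the job is handed in; nothing more can be done
None
```

I gripped the heat sink, set it down between the rails and slid it onto the sprung plate; I handed the job in still holding it there, pushing at an estimated 9 to 12 N (about 12.4 N at the wrist, less up to 3 N floor drag), though no verdict came back.

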